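# Load the sample jars into the oven tray in reverse order

### The job

For the reversed check run, move the four sample jars with red, blue, yellow and green caps from the transfer rack into the four pockets of the dark oven tray, in reverse order along the rack: the jar nearest the rack's white end goes into the pocket farthest from the tray's white end, and so on, until the jar farthest from the rack's white end stands nearest the tray's. Keep the jars upright, set each down in its pocket instead of dropping it, and leave them all standing there, let go.

Things in the scene. Friction and masses are not known exactly. Their poses are not given: they have to be found in the camera images.
- rack: Fixed grey transfer rack: plate 66 x 240 mm, 8 mm thick, with a white end block (66 x 22 mm, 26 mm high) at its +y end. Carries four coloured cups in a row at x = 0, y = +87, +29, -29, -87 mm. Origin: centre of the plate's underside, on the bench; y along the rack to the white end, z up. Rack and oven tray lie left and right before the robot, either way round, each at any heading.
- oven_tray: Fixed dark oven loading tray, 66 x 240 mm, with a white end block (66 x 22 mm, 26 mm high) at its +y end. Four open square pockets in a row, empty at the start, 50 x 50 mm inside, centres at x = 0, y = +87, +29, -29, -87 mm; floor 8 mm, rim 26 mm above the bench, walls 8 mm thick. Origin: centre of the underside, on the bench; y along the tray to the white end, z up.
- jar_red: Small closed amber glass sample jar with a red cap, loose, 60 mm tall: body 28 mm across, cap 29 mm across and 16 mm high at the top; 55 to 115 g. Origin: centre of its underside, z up. At the start it stands upright in the red cup on the transfer rack.
- jar_blue: Small closed amber glass sample jar with a blue cap, loose, 60 mm tall: body 28 mm across, cap 29 mm across and 16 mm high at the top; 55 to 115 g. Origin: centre of its underside, z up. At the start it stands upright in the blue cup on the transfer rack.
- jar_yellow: Small closed amber glass sample jar with a yellow cap, loose, 60 mm tall: body 28 mm across, cap 29 mm across and 16 mm high at the top; 55 to 115 g. Origin: centre of its underside, z up. At the start it stands upright in the yellow cup on the transfer rack.
- jar_green: Small closed amber glass sample jar with a green cap, loose, 60 mm tall: body 28 mm across, cap 29 mm across and 16 mm high at the top; 55 to 115 g. Origin: centre of its underside, z up. At the start it stands upright in the green cup on the transfer rack.
- cup_red: Square red cup fixed on the transfer rack, 52 x 52 mm outside, 44 mm inside. The red-capped jar starts in it, so it still shows that jar's place after the jar has gone. Which of the rack's four places it has varies. Origin: centre of its underside, 8 mm above the bench; inner floor 12 mm, rim 26 mm above the bench. Axes parallel to the rack's.
- cup_blue: Square blue cup fixed on the transfer rack, 52 x 52 mm outside, 44 mm inside. The blue-capped jar starts in it, so it still shows that jar's place after the jar has gone. Which of the rack's four places it has varies. Origin: centre of its underside, 8 mm above the bench; inner floor 12 mm, rim 26 mm above the bench. Axes parallel to the rack's.
- cup_yellow: Square yellow cup fixed on the transfer rack, 52 x 52 mm outside, 44 mm inside. The yellow-capped jar starts in it, so it still shows that jar's place after the jar has gone. Which of the rack's four places it has varies. Origin: centre of its underside, 8 mm above the bench; inner floor 12 mm, rim 26 mm above the bench. Axes parallel to the rack's.
- cup_green: Square green cup fixed on the transfer rack, 52 x 52 mm outside, 44 mm inside. The green-capped jar starts in it, so it still shows that jar's place after the jar has gone. Which of the rack's four places it has varies. Origin: centre of its underside, 8 mm above the bench; inner floor 12 mm, rim 26 mm above the bench. Axes parallel to the rack's.
Not all that is in view belongs to the job. Leave any pink or purple look-alike of the jar_green alone.

How it is judged:
By the outcome, as a careful person would: the job done as asked, in the order asked, and still so for the second after the job is handed in, with the robot touching nothing.
It also fails if it takes over 104 s, if anything falls off the work surface, if the arm or the gripper's body presses on something with over 40 N, if the wrist force passes 120 N, or if a joint passes its speed limit or range.

### The arm

A 6-joint arm with a two-finger parallel gripper is mounted at the origin on the work surface. World frame = base frame: x ahead of the robot, y to its left, z up, the work surface at z = 0. Lengths are in m, angles in rad, forces in N, time in s.
With the tool pointing down it reaches from about 0.425 to 0.95 m from the base axis. Payload 14.7 kg.
Tool frame: the origin (TCP) lies on the centre line of the jaws, within the pads' length; the fingertips stand 22 mm ahead of it and the grasp point (between the pads) lies 3 mm ahead of it; z points along the fingers, y is the line along which they close (so a half turn about z gives the same grasp; the last joint's range is limited). The gripper opens to 85 mm and grips with 20 to 120 N. Pads are 22 mm wide; open, the fingers measure 114 mm over their backs; the gripper's body (76 mm by 85 mm) begins 54 mm behind the grasp point. The pads swing forward as they close: fully open they stand 13 mm farther back than shut.
Start: joints at [1.187, 0.48, 1.596, -0, 1.065, -0.047], TCP at [0.215, 0.613, 0.253] pointing down, gripper open.
Joint ranges: [-2.75, 2.75], [-0.82, 2.05], [0.23, 2.67], [-1.56, 4.7], [0.09, 2.69], [-2.92, 2.92]. Speed limits (rad/s): [1.89, 1.89, 2.39, 3.01, 3.01, 3.01].

### API

Orientations are given as a rotation vector (axis times angle).
In Python, from workcell import * gives the robot as it stands.
- The arm moves only by the tool play_rows, never from a script. Its arguments are lists of equal length, an entry for each row: "translation": the shift along the tool's x, y, z in cm, a list of three; "roll": the turn about the tool's z in degrees; "claw": the finger opening in cm, from 0 to 8.54. In form: {"translation": [[dx, dy, dz], ...], "roll": [roll, ...], "claw": [claw, ...]}. A call has 1 to 5 rows; each row shifts and turns the commanded pose from where the row before left it, along the tool's axes as they then stand; what a row does not reach is not made up. A row lasts 1/12 s, in which the tool goes at most 41.7 mm and 7.16 degrees, less where a joint would pass 70% of its speed; a pose out of reach is approached as far as the arm can. A call with a gripper value outside its range is refused whole. The fingers move at their own pace and stop on an object; "newtons" is the grip in N (left out, the last holds). Time passes only in rows, so rows that do not move let the fingers close. It gives the time, the measured TCP pose, the force, the opening and the grip force at its end, in the units of the state.
- observe(): the state, without advancing time (a new reading comes with each control period).
- snapshot(name): name is "scene" or "side" or "wrist"; returns a dict with "frame" (384x512x3 uint8, red, green, blue), "depth" (384x512 float32, m along the optical axis (not along the pixel's ray), 0 where there is no reading), "intrinsics" (3x3 intrinsics, pixels), "extrinsics" (4x4, takes a point from camera to world coordinates). Camera axes: x right, y down, z forward; pixel columns grow to the right and rows downward; lengths in m; the calibration is good to about 2 mm. A picture is of the moment at which its call begins.
- hand_in(): hands the job in; it is judged then, once.
The state is a dict: "clock": time; "q": joint angles; "qvel": joint speeds; "joint_efforts": joint torques, N m; "eef_pos": TCP position; "tcp_rot": TCP orientation; "wrist_force": force on the tool from outside, world axes, zero at the start; "moment": the same for the moment, N m; "gripper_width": opening from 0.0 (shut) to 1.0 (fully open); "grasp_force": force on a finger pad.
Only numpy, scipy, OpenCV 4.12 (cv2) and the standard library are available. Lean on these libraries where they do the work, as an engineer would, in place of code of your own. Each camera call takes 0.05 s, during which the arm holds its last target. There are 200 camera calls.

## Working session

There is one attempt and no reset: what is moved stays moved. The work goes in short steps, Python scripts to look and compute and a tool call to move; the robot and the scene stay as the last step left them, time stands still between calls to the robot, and variables do not carry over. Pictures are saved under pics/ and viewed, at most 14 in all, crops included, and the job is handed in when it is done.

Besides the shell and the picture viewer there is one more tool, called after ">>>" as name(argument=value, ...), one argument or row to a line, values as JSON. play_rows: Moves the arm, as the interface text tells. Its arguments: {"type":"object","properties":{"translation":{"type":"array"},"roll":{"type":"array"},"claw":{"type":"array"},"newtons":{"type":"number"}},"required":["translation","roll","claw"]}

```bash
mkdir -p pics; ls; python3 - <<'E'
from workcell import *
import cv2,pickle
d={}
for n in("scene","side","wrist"):
    s=snapshot(n);d[n]=s
    cv2.imwrite(f"pics/{n}0.png",s["frame"][...,::-1])
    print(n,s["intrinsics"].round(1).tolist(),s["extrinsics"].round(3).tolist())
pickle.dump(d,open("s0.pkl","wb"))
print(observe())
E
```

```text
pics
scene [[347.4, 0.0, 254.6], [0.0, 347.4, 185.4], [0.0, 0.0, 1.0]] [[0.8, 0.377, -0.467, 0.846], [0.6, -0.493, 0.63, -0.5], [0.007, -0.784, -0.621, 0.536], [0.0, 0.0, 0.0, 1.0]]
side [[372.0, 0.0, 245.8], [0.0, 372.0, 191.9], [0.0, 0.0, 1.0]] [[0.949, -0.251, 0.192, 0.334], [-0.316, -0.729, 0.607, -0.594], [-0.012, -0.637, -0.771, 0.753], [0.0, 0.0, 0.0, 1.0]]
wrist [[344.6, 0.0, 255.7], [0.0, 344.6, 189.7], [0.0, 0.0, 1.0]] [[0.331, 0.901, 0.279, 0.145], [0.944, -0.316, -0.099, 0.638], [-0.001, 0.296, -0.955, 0.374], [0.0, 0.0, 0.0, 1.0]]
{'clock': 0.15, 'q': array([ 1.18738700e+00,  4.80707371e-01,  1.59673363e+00, -6.36734335e-06,
        1.06506520e+00, -4.65944318e-02]), 'qvel': array([-8.90721197e-04,  2.34607569e-05, -3.05203078e-03, -2.22775220e-04,
       -1.06136515e-03,  1.26636217e-03]), 'joint_efforts': array([ 1.44315440e-03, -9.51137066e+01, -4.30465972e+01,  3.81355176e-05,
        7.97279121e-03, -5.03772196e-05]), 'eef_pos': array([0.21468604, 0.61322183, 0.25280541]), 'tcp_rot': array([-5.26533735e-01, -3.09696210e+00,  1.40374758e-03]), 'wrist_force': array([ 1.05852072, -0.21111013, -0.61320472]), 'moment': array([-0.01456781, -0.04531359,  0.00608874]), 'grasp_force': 0.0, 'gripper_width': 1.005910615877422}
```

View pics/scene0.png

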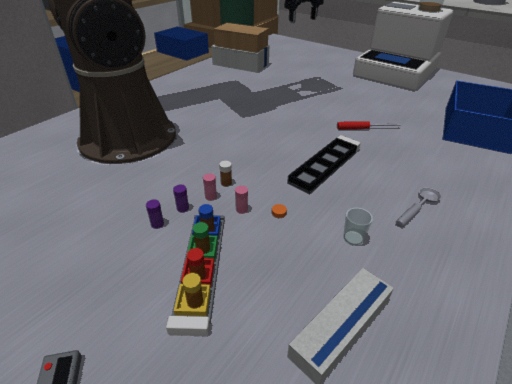

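View pics/side0.png

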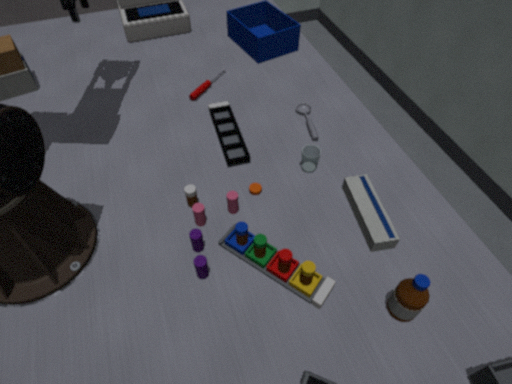

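View pics/wrist0.png

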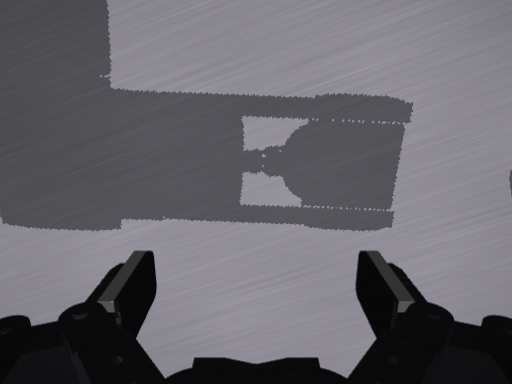

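The scene view shows the rack's white end at about (188,324). From that end the caps run yellow (192,284), red (196,258), green (201,231), blue (206,212). The dark tray runs from (302,182) to its white end at (347,144). The side view agrees, with yellow at (308,268) next to the white end and the tray's white end at (219,106). The pink and purple look-alikes stand near the rack's blue end.

```bash
cat > h.py <<'E'
import numpy as np,cv2
def cloud(s):
    d=s["depth"];v,u=np.mgrid[:d.shape[0],:d.shape[1]];K=s["intrinsics"];E=s["extrinsics"]
    P=np.stack([(u-K[0,2])/K[0,0]*d,(v-K[1,2])/K[1,1]*d,d,np.ones_like(d)],-1)@E.T
    return P[...,:3]
def proj(s,p):
    c=np.linalg.inv(s["extrinsics"])@np.r_[p,1];u=s["intrinsics"]@c[:3];return u[:2]/u[2]
def tri(obs):
    A=[];b=[]
    for s,(u,v) in obs:
        K=s["intrinsics"];E=s["extrinsics"];r=E[:3,:3]@np.array([(u-K[0,2])/K[0,0],(v-K[1,2])/K[1,1],1]);r/=np.linalg.norm(r)
        M=np.eye(3)-np.outer(r,r);A.append(M);b.append(M@E[:3,3])
    return np.linalg.lstsq(np.vstack(A),np.hstack(b),rcond=None)[0]
E
python3 - <<'E'
import pickle
from h import *
d=pickle.load(open("s0.pkl","rb"))
hue={"red":[(0,6),(174,180)],"blue":[(108,125)],"yellow":[(20,30)],"green":[(50,80)]}
roi={"scene":(170,200,240,335),"side":(215,215,340,305)}
for n in roi:
    s=d[n];P=cloud(s);h=cv2.cvtColor(s["frame"],cv2.COLOR_RGB2HSV)
    x0,y0,x1,y1=roi[n];R=np.zeros(h.shape[:2],bool);R[y0:y1,x0:x1]=1
    for c in hue:
        m=R&(h[...,1]>150)&(h[...,2]>50)&np.any([(h[...,0]>=a)&(h[...,0]<=b) for a,b in hue[c]],0)
        q=P[m];cap=q[(q[:,2]>.055)]; cup=q[(q[:,2]>.02)&(q[:,2]<.033)]
        top=cap[cap[:,2]>np.percentile(cap[:,2],90)-.004]
        print(n,c,len(top),"top",np.percentile(cap[:,2],90).round(4),((top.min(0)+top.max(0))/2).round(4),"cup",len(cup),(cv2.minAreaRect(cup[:,:2].astype(np.float32)) if len(cup) else 0), np.median(cup[:,2]))
    # tray
    roi2={"scene":(285,130,365,192),"side":(203,97,255,170)}[n]
    x0,y0,x1,y1=roi2;q=P[y0:y1,x0:x1];c=s["frame"][y0:y1,x0:x1]
    m=(q[...,2]>.019)&(q[...,2]<.034);t=q[m]
    print(n,"tray",m.sum(),cv2.minAreaRect(t[:,:2].astype(np.float32)),np.median(t[:,2]))
    w=m&(c.min(-1)>130);print(" white",q[w].mean(0))
    if n=="scene": x0,y0,x1,y1=165,205,230,335
    else: x0,y0,x1,y1=215,220,340,305
    q=P[y0:y1,x0:x1];m=(q[...,2]>.019)&(q[...,2]<.034);w=m&(s["frame"][y0:y1,x0:x1].min(-1)>130)
    print(" rackwhite",w.sum(),q[w].mean(0),cv2.minAreaRect(q[w][:,:2].astype(np.float32)))
a,b=d["scene"],d["side"]
for i,(n,p) in enumerate({"scene":0,"side":0}.items()):
    s=d[n];
    x,y,X,Y=[(160,195,240,340),(210,210,345,310)][i];e=cv2.resize(s["frame"][y:Y,x:X],None,fx=4 if i==0 else 5,fy=4 if i==0 else 5,interpolation=2);cv2.imwrite(f"pics/rack_{n}.png",e[...,::-1])
    x,y,X,Y=[(280,125,370,195),(200,92,260,172)][i];e=cv2.resize(s["frame"][y:Y,x:X],None,fx=7,fy=7,interpolation=2);cv2.imwrite(f"pics/tray_{n}.png",e[...,::-1])
E
```

```text
scene red 179 top 0.0736 [ 0.6807 -0.3654  0.3031] cup 186 ((0.5202809572219849, -0.23235994577407837), (0.05173304304480553, 0.07444915175437927), 35.26572799682617) 0.026263583684303704
scene blue 117 top 0.0734 [ 0.6485 -0.3174  0.303 ] cup 101 ((0.4606298506259918, -0.14800187945365906), (0.05144747346639633, 0.0514698326587677), 36.02545166015625) 0.026082449266387586
scene yellow 228 top 0.0733 [ 0.6976 -0.3858  0.3029] cup 320 ((0.5554825067520142, -0.2820731997489929), (0.051779698580503464, 0.07050540298223495), 35.64651107788086) 0.02597994088408906
scene green 134 top 0.0735 [ 0.4916 -0.193   0.0721] cup 125 ((0.49398723244667053, -0.1941714584827423), (0.05148758739233017, 0.051101211458444595), 33.278724670410156) 0.02615317917831428
scene tray 919 ((0.5414198040962219, 0.22729530930519104), (0.2634538412094116, 0.06822910159826279), 87.164306640625) 0.02583182244774951
 white [0.54945475 0.34671734 0.0265564 ]
 rackwhite 497 [ 0.58617282 -0.32531197  0.02642765] ((0.5855032205581665, -0.3250166177749634), (0.06579066812992096, 0.021283593028783798), 34.42496109008789)
s
[... 394 characters left out ...]
.0741 [ 0.4542 -0.4339  0.4118] cup 179 ((0.5589414834976196, -0.288728266954422), (0.051867756992578506, 0.05116943269968033), 36.120445251464844) 0.026224680738438644
side green 97 top 0.0745 [ 0.4178 -0.3877  0.412 ] cup 149 ((0.49069616198539734, -0.19462862610816956), (0.04935680329799652, 0.05136830732226372), 34.98823928833008) 0.02600513664329107
side tray 754 ((0.540271520614624, 0.22818580269813538), (0.26601576805114746, 0.0668008029460907), 87.22016906738281) 0.026474406681653018
 white [0.54592457 0.34811952 0.02693536]
 rackwhite 247 [ 0.58480403 -0.32530868  0.02682411] ((0.5849674940109253, -0.32494208216667175), (0.06233227252960205, 0.018163250759243965), 35.49897003173828)
```

Cup spacing is 174 mm over three places, rims measure 26 mm and both white-end offsets fit, so the poses are sound. Next I'll triangulate the caps from both views and locate the nearby look-alikes.

```bash
python3 - <<'E'
import pickle
from h import *
d=pickle.load(open("s0.pkl","rb"))
hue={"yellow":[(20,30)],"red":[(0,6),(174,180)],"green":[(50,80)],"blue":[(108,125)]}
roi={"scene":(170,200,240,335),"side":(215,215,340,305)}
cup={"yellow":(.5587,-.2887),"red":(.5250,-.2415),"green":(.4912,-.1943),"blue":(.4575,-.1471)}
ax=np.array([.582,-.813]);px=np.array([.813,.582])
for c in hue:
    T=[];o=[]
    for n in roi:
        s=d[n];P=cloud(s);h=cv2.cvtColor(s["frame"],cv2.COLOR_RGB2HSV)
        x0,y0,x1,y1=roi[n];R=np.zeros(h.shape[:2],bool);R[y0:y1,x0:x1]=1
        m=R&(h[...,1]>120)&(h[...,2]>40)&np.any([(h[...,0]>=a)&(h[...,0]<=b) for a,b in hue[c]],0)
        m&=(np.abs(P[...,2]-.072)<.004)&(np.linalg.norm(P[...,:2]-cup[c],axis=-1)<.035)
        q=P[m];cc,r=cv2.minEnclosingCircle(q[:,:2].astype(np.float32));T.append((np.round(cc,4),round(r,4),q[:,2].mean().round(4)))
        v,u=np.nonzero(m&(P[...,2]>.0705));o.append((s,((u.min()+u.max())/2,(v.min()+v.max())/2)))
    print(c,T,"tri",tri(o).round(4),"px",[np.round(x[1],1) for x in o])
for n in ("scene","side"):
    s=d[n];P=cloud(s);m=(P[...,2]>.03)&(P[...,2]<.08)&(np.linalg.norm(P[...,:2]-[.45,-.12],axis=-1)<.2)
    k,l,st,ce=cv2.connectedComponentsWithStats(m.astype(np.uint8))
    for i in range(1,k):
        if st[i,4]>30:
            q=P[l==i];print(n,ce[i].round(),q[:,:2].mean(0).round(3),np.percentile(q[:,2],95).round(3),"rel blue: x,y",((q[:,:2].mean(0)-cup["blue"])@px).round(3),((q[:,:2].mean(0)-cup["blue"])@ax).round(3))
E
```

```text
yellow [(array([ 0.5628, -0.286 ]), 0.0145, np.float64(0.0722)), (array([ 0.5611, -0.2859]), 0.0144, np.float64(0.0723))] tri [ 0.5624 -0.286   0.0712] px [array([191. , 280.5]), array([308.5, 266.5])]
red [(array([ 0.5293, -0.2443]), 0.0147, np.float64(0.0723)), (array([ 0.5279, -0.2437]), 0.0142, np.float64(0.0727))] tri [ 0.5282 -0.2438  0.07  ] px [array([194.5, 254.5]), array([285. , 254.5])]
green [(array([ 0.4919, -0.1921]), 0.0153, np.float64(0.0722)), (array([ 0.49  , -0.1927]), 0.0135, np.float64(0.0725))] tri [ 0.4906 -0.191   0.0704] px [array([200. , 227.5]), array([259.5, 239. ])]
blue [(array([ 0.4636, -0.1484]), 0.0148, np.float64(0.0721)), (array([ 0.4626, -0.1484]), 0.014, np.float64(0.0727))] tri [ 0.4629 -0.147   0.0708] px [array([205.5, 208.5]), array([241. , 226.5])]
scene [225. 169.] [0.385 0.001] 0.061 rel blue: x,y 0.028 -0.163
scene [209. 182.] [ 0.391 -0.06 ] 0.061 rel blue: x,y -0.003 -0.109
scene [180. 193.] [ 0.368 -0.129] 0.061 rel blue: x,y -0.062 -0.067
scene [241. 195.] [ 0.477 -0.051] 0.062 rel blue: x,y 0.071 -0.066
scene [153. 209.] [ 0.362 -0.197] 0.062 rel blue: x,y -0.107 -0.015
scene [200. 242.] [ 0.508 -0.211] 0.074 rel blue: x,y 0.004 0.081
side [190. 192.] [0.38  0.002] 0.063 rel blue: x,y 0.024 -0.166
side [232. 198.] [ 0.471 -0.05 ] 0.062 rel blue: x,y 0.067 -0.071
side [198. 210.] [ 0.385 -0.06 ] 0.062 rel blue: x,y -0.008 -0.113
side [241. 231.] [ 0.461 -0.152] 0.074 rel blue: x,y 0.0 0.006
side [196. 236.] [ 0.362 -0.129] 0.062 rel blue: x,y -0.067 -0.07
side [259. 243.] [ 0.489 -0.196] 0.075 rel blue: x,y -0.003 0.058
side [284. 258.] [ 0.526 -0.248] 0.074 rel blue: x,y -0.003 0.122
side [200. 263.] [ 0.355 -0.198] 0.063 rel blue: x,y -0.112 -0.018
side [304. 268.] [ 0.555 -0.283] 0.074 rel blue: x,y 0.0 0.167
```

View pics/rack_side.png

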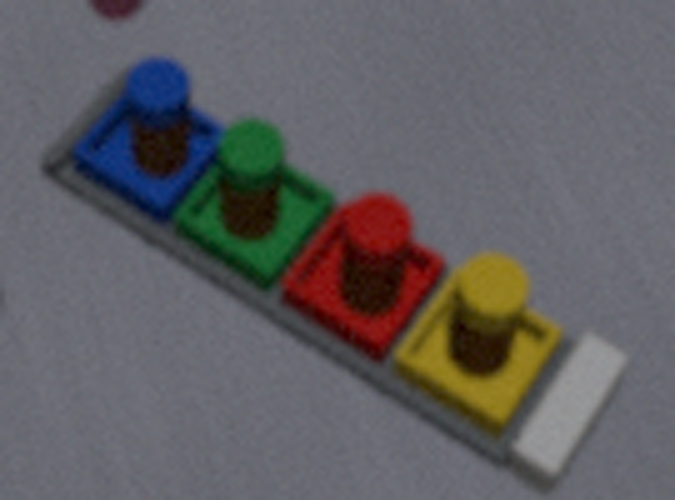

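View pics/tray_scene.png

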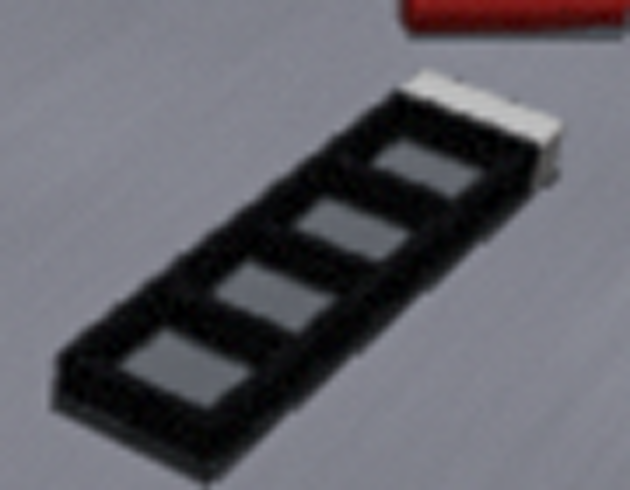

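Yellow stands next to the rack's white end. All jar tops measure 0.070–0.073 m in both views, against 12+60 mm expected. The tray crop shows four empty pockets with the white block beyond the top-right one. No look-alike is within the gripper's reach if it closes across the rack, so I'll move toward the rack.

>>> play_rows(
  translation=[
    [-3.2,-2.15,0],
    [-3.2,-2.15,0],
    [-3.2,-2.15,0],
    [-3.2,-2.15,0],
    [-3.2,-2.15,0],
  ],
  roll=[0,0,0,0,0],
  claw=[7,7,7,7,7],
  newtons=30,
)

```text
clock: 0.57
eef_pos: [0.3308, 0.4575, 0.2531]
tcp_rot: [-0.526, -3.097, 0.0]
wrist_force: [0.3, -0.0, -0.0]
gripper_width: 0.823
grasp_force: 0.0
```

>>> play_rows(
  translation=[
    [-3.2,-2.15,0],
    [-3.2,-2.15,0],
    [-3.2,-2.15,0],
    [-3.2,-2.15,0],
    [-3.2,-2.15,0],
  ],
  roll=[0,0,0,0,0],
  claw=[7,7,7,7,7],
)

```text
clock: 0.98
eef_pos: [0.4465, 0.3031, 0.2533]
tcp_rot: [-0.526, -3.097, 0.0]
wrist_force: [1.5, 0.4, 0.2]
gripper_width: 0.823
grasp_force: 0.0
```

>>> play_rows(
  translation=[
    [-3.2,-2.15,0],
    [-3.2,-2.15,0],
    [-3.2,-2.15,0],
    [-3.2,-2.15,0],
    [-3.2,-2.15,0],
  ],
  roll=[0,0,0,0,0],
  claw=[7,7,7,7,7],
)

```text
clock: 1.4
eef_pos: [0.562, 0.1487, 0.2532]
tcp_rot: [-0.527, -3.097, 0.0]
wrist_force: [1.3, 0.4, -0.2]
gripper_width: 0.817
grasp_force: 0.0
```

>>> play_rows(
  translation=[
    [0,0,0],
    [0,0,0],
    [0,0,0],
    [0,0,0],
    [0,0,0],
  ],
  roll=[7,7,7,7,7],
  claw=[7,7,7,7,7],
)

```text
clock: 1.82
eef_pos: [0.5611, 0.1502, 0.253]
tcp_rot: [-1.442, -2.79, 0.001]
wrist_force: [-0.1, -0.5, 0.4]
gripper_width: 0.823
grasp_force: 0.0
```

>>> play_rows(
  translation=[
    [-2.97,-2.09,0],
    [-2.97,-2.09,0],
    [-2.97,-2.09,0],
    [-2.97,-2.09,0],
    [-2.97,-2.09,0],
  ],
  roll=[0,0,0,0,0],
  claw=[7,7,7,7,7],
)

```text
clock: 2.23
eef_pos: [0.5627, -0.0326, 0.2532]
tcp_rot: [-1.433, -2.796, 0.0]
wrist_force: [1.5, 1.0, 0.3]
gripper_width: 0.82
grasp_force: 0.0
```

>>> play_rows(
  translation=[
    [-2.97,-2.09,2],
    [-2.97,-2.09,2],
    [-2.97,-2.09,2],
    [-2.97,-2.09,2],
    [-2.97,-2.09,2],
  ],
  roll=[0,0,0,0,0],
  claw=[7,7,7,7,7],
)

```text
clock: 2.65
eef_pos: [0.5644, -0.2144, 0.1523]
tcp_rot: [-1.433, -2.795, -0.0]
wrist_force: [1.1, -0.0, 0.1]
gripper_width: 0.815
grasp_force: 0.0
```

>>> play_rows(
  translation=[
    [-2.97,-2.09,0],
    [-2.97,-2.09,0],
    [0,0,0],
    [0,0,0],
    [0,0,0],
  ],
  roll=[0,0,0,0,0],
  claw=[7,7,7,7,7],
)

```text
clock: 3.07
eef_pos: [0.5651, -0.2851, 0.1529]
tcp_rot: [-1.434, -2.794, -0.0]
wrist_force: [0.5, 1.3, 0.1]
gripper_width: 0.821
grasp_force: 0.0
```

```bash
cat >> h.py <<'E'
def go(st,tx,ty,tz=None):
    R=cv2.Rodrigues(np.array(st["tcp_rot"],float))[0];p=np.array(st["eef_pos"],float)
    t=np.array([tx,ty,p[2] if tz is None else tz])
    print("at",p.round(4),"yhead",np.degrees(np.arctan2(R[1,1],R[0,1])).round(2),"delta cm",(R.T@(t-p)*100).round(2))
E
python3 - <<'E'
from workcell import *
from h import *
go(observe(),.562,-.286,.058)
s=snapshot("wrist");cv2.imwrite("pics/w1.png",s["frame"][...,::-1])
for p in [(.562,-.286,.072),(.562,-.286,.04),(.528,-.244,.072)]: print(proj(s,p).round())
E
```

```text
at [ 0.5651 -0.2851  0.1529] yhead 35.66 delta cm [ 0.1  -0.31  9.49]
[250. 206.]
[250. 191.]
[244. 118.]
```

View pics/w1.png

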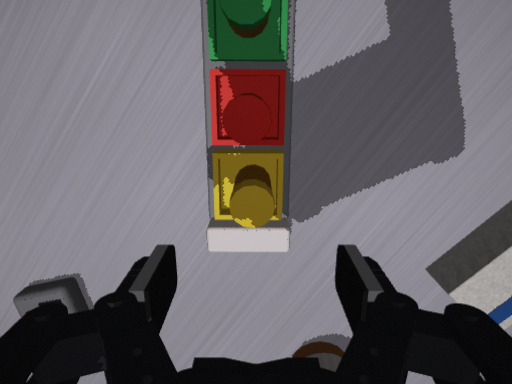

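The wrist view shows the yellow cap at about (252,203), within 3 px of my projection at (250,206), and the jaws straddle the rack squarely. I'll descend and grip.

>>> play_rows(
  translation=[
    [0.1,-0.3,2],
    [0,0,2],
    [0,0,2],
    [0,0,2],
    [0,0,1.5],
  ],
  roll=[0,0,0,0,0],
  claw=[7,7,7,7,7],
)

```text
clock: 3.53
eef_pos: [0.5623, -0.2844, 0.0571]
tcp_rot: [-1.43, -2.796, -0.0]
wrist_force: [-0.5, 0.5, -0.5]
gripper_width: 0.823
grasp_force: 0.0
```

>>> play_rows(
  translation=[
    [0,0,0],
    [0,0,0],
    [0,0,0],
    [0,0,0],
    [0,0,0],
  ],
  roll=[0,0,0,0,0],
  claw=[4.5,2,2,2,2],
)

```text
clock: 3.95
eef_pos: [0.5632, -0.2863, 0.0596]
tcp_rot: [1.432, 2.794, -0.0]
wrist_force: [0.7, 1.2, 3.8]
gripper_width: 0.328
grasp_force: 29.8
```

>>> play_rows(
  translation=[
    [0,0,0],
    [0,0,0],
    [0,0,-1],
    [0,0,-2],
    [0,0,-2],
  ],
  roll=[0,0,0,0,0],
  claw=[2,2,2,2,2],
)

```text
clock: 4.37
eef_pos: [0.562, -0.2861, 0.1091]
tcp_rot: [-1.433, -2.794, 0.0]
wrist_force: [0.0, -0.1, -0.2]
gripper_width: 0.325
grasp_force: 29.8
```

>>> play_rows(
  translation=[
    [0,0,-1],
    [0,0,-1],
    [0,0,-1],
    [0,0,-1],
    [0,0,-1],
  ],
  roll=[6.4,6.4,6.4,6.4,6.4],
  claw=[2,2,2,2,2],
)

```text
clock: 4.78
eef_pos: [0.5625, -0.2863, 0.1598]
tcp_rot: [2.154, 2.286, 0.0]
wrist_force: [0.4, -0.5, -0.6]
gripper_width: 0.327
grasp_force: 29.8
```

>>> play_rows(
  translation=[
    [0,0,0],
    [3.45,-0.39,0],
    [3.45,-0.39,0],
    [3.45,-0.39,0],
    [3.45,-0.39,0],
  ],
  roll=[6.4,0,0,0,0],
  claw=[2,2,2,2,2],
)

```text
clock: 5.2
eef_pos: [0.5531, -0.1466, 0.1592]
tcp_rot: [2.274, 2.167, 0.001]
wrist_force: [0.8, 0.2, -0.6]
gripper_width: 0.33
grasp_force: 29.8
```

>>> play_rows(
  translation=[
    [3.45,-0.39,0],
    [3.45,-0.39,0],
    [3.45,-0.39,0],
    [3.45,-0.39,0],
    [3.45,-0.39,0],
  ],
  roll=[0,0,0,0,0],
  claw=[2,2,2,2,2],
)

```text
clock: 5.62
eef_pos: [0.5418, 0.0271, 0.1593]
tcp_rot: [2.273, 2.168, 0.001]
wrist_force: [0.8, 0.5, -0.2]
gripper_width: 0.33
grasp_force: 29.8
```

>>> play_rows(
  translation=[
    [3.45,-0.39,0],
    [3.45,-0.39,0],
    [3.45,-0.39,0],
    [0,0,0],
    [0,0,0],
  ],
  roll=[0,0,0,0,0],
  claw=[2,2,2,2,2],
)

```text
clock: 6.03
eef_pos: [0.5351, 0.1312, 0.1591]
tcp_rot: [2.269, 2.172, 0.001]
wrist_force: [-0.2, -1.2, -1.3]
gripper_width: 0.332
grasp_force: 29.8
```

```bash
python3 - <<'E'
from workcell import *
from h import *
go(observe(),.536,.130,.054)
s=snapshot("wrist");t=snapshot("side")
e=t["frame"][90:250,150:310]
cv2.imwrite("pics/w2.png",np.hstack([cv2.resize(s["frame"],(400,300)),cv2.resize(e,(300,300),interpolation=2)])[...,::-1])
for k in(-.087,-.029): print(proj(s,(.5404+.0488*k,.2167+.9988*k,.026))*400/512)
E
```

```text
at [0.5351 0.1312 0.1591] yhead -2.52 delta cm [-0.12  0.09 10.51]
[199.3340658  146.04075393]
[199.575725   85.7656722]
```

View pics/w2.png

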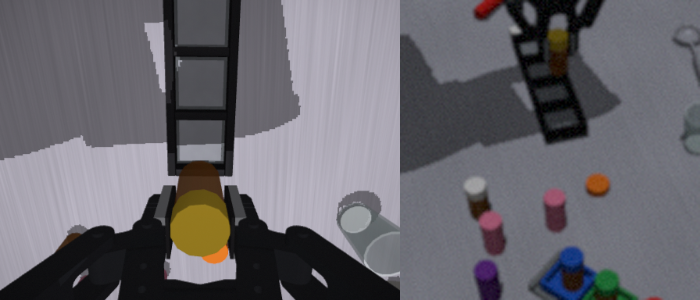

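The wrist half of this picture shows the end pocket at (200,142), where the projection gave (199,146). The yellow jar hangs upright in the jaws, so I'll lower it.

>>> play_rows(
  translation=[
    [-0.1,0.1,2.5],
    [0,0,2.5],
    [0,0,2.5],
    [0,0,1.7],
    [0,0,0.8],
  ],
  roll=[0,0,0,0,0],
  claw=[2,2,2,2,2],
)

```text
clock: 6.55
eef_pos: [0.5353, 0.1269, 0.0564]
tcp_rot: [-2.274, -2.166, 0.004]
wrist_force: [-1.4, 0.2, -0.6]
gripper_width: 0.327
grasp_force: 29.8
```

>>> play_rows(
  translation=[
    [0,0,0.2],
    [0,0,0.1],
    [0,0,0],
    [0,0,0],
    [0,0,0],
  ],
  roll=[0,0,0,0,0],
  claw=[2,2,2,2,2],
)

```text
clock: 6.97
eef_pos: [0.5369, 0.1281, 0.0561]
tcp_rot: [2.273, 2.167, 0.002]
wrist_force: [-0.2, 0.7, -1.7]
gripper_width: 0.327
grasp_force: 29.9
```

>>> play_rows(
  translation=[
    [0,0,0.1],
    [0,0,0],
    [0,0,0],
    [0,0,0],
    [0,0,0],
  ],
  roll=[0,0,0,0,0],
  claw=[2,2,2,2,2],
)

```text
clock: 7.38
eef_pos: [0.5369, 0.1284, 0.0554]
tcp_rot: [2.273, 2.168, 0.002]
wrist_force: [-2.5, -2.0, 17.2]
gripper_width: 0.326
grasp_force: 31.2
```

Contact: the wrist force rose to 17 N, so the jar is on the pocket floor. I'll release and lift, rolling back to the rack heading on the way up.

>>> play_rows(
  translation=[
    [0,0,-0.1],
    [0,0,0],
    [0,0,0],
    [0,0,0],
    [0,0,0],
  ],
  roll=[0,0,0,0,0],
  claw=[2.6,3.2,4.5,6,7],
)

```text
clock: 7.8
eef_pos: [0.5362, 0.1284, 0.0552]
tcp_rot: [-2.273, -2.169, 0.0]
wrist_force: [-0.5, -0.8, 0.5]
gripper_width: 0.785
grasp_force: 0.0
```

>>> play_rows(
  translation=[
    [0,0,0],
    [0,0,-1],
    [0,0,-3],
    [0,0,-3],
    [0,0,-3],
  ],
  roll=[0,0,0,0,0],
  claw=[7,7,7,7,7],
)

```text
clock: 8.22
eef_pos: [0.5358, 0.1284, 0.1569]
tcp_rot: [-2.273, -2.168, 0.001]
wrist_force: [1.3, -0.0, -0.0]
gripper_width: 0.822
grasp_force: 0.0
```

```bash
python3 - <<'E'
from workcell import *
from h import *
go(observe(),.5285,-.244,.155)
s=snapshot("wrist");t=snapshot("side")
e=t["frame"][90:250,150:310]
cv2.imwrite("pics/w3.png",np.hstack([cv2.resize(s["frame"],(400,300)),cv2.resize(e,(300,300),interpolation=2)])[...,::-1])
# yellow cap in both views
for x in (s,t):
    P=cloud(x);h=cv2.cvtColor(x["frame"],cv2.COLOR_RGB2HSV);m=(h[...,0]>19)&(h[...,0]<31)&(h[...,1]>120)&(P[...,2]>.055)&(P[...,2]<.08)
    if m.sum()>20:
        q=P[m];print(m.sum(),np.percentile(q[:,2],95),cv2.minEnclosingCircle(q[q[:,2]>np.percentile(q[:,2],95)-.005][:,:2].astype(np.float32)))
E
```

```text
at [0.5358 0.1284 0.1569] yhead -2.7 delta cm [-37.23   1.03   0.19]
1608 0.06926319837958458 ((0.537560224533081, 0.12981781363487244), 0.014591521583497524)
158 0.07591469462708915 ((0.35287171602249146, -0.2064046710729599), 0.3938846290111542)
```

View pics/w3.png

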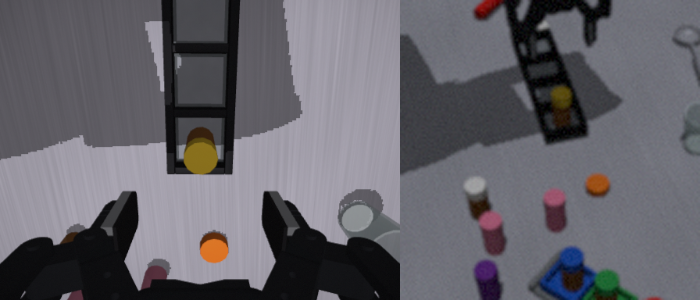

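Yellow stands upright in the end pocket, at about (200,155) in the wrist half, with its cap top at 0.069 m. Next is red.

>>> play_rows(
  translation=[
    [-3.38,0.1,0],
    [-3.38,0.1,0],
    [-3.38,0.1,0],
    [-3.38,0.1,0],
    [-3.38,0.1,0],
  ],
  roll=[0,0,0,0,0],
  claw=[7,7,7,7,7],
)

```text
clock: 8.73
eef_pos: [0.5328, -0.042, 0.1555]
tcp_rot: [-2.273, -2.169, 0.0]
wrist_force: [1.1, 1.3, 0.4]
gripper_width: 0.82
grasp_force: 0.0
```

>>> play_rows(
  translation=[
    [-3.38,0.1,0],
    [-3.38,0.1,0],
    [-3.38,0.1,0],
    [-3.38,0.1,0],
    [-3.38,0.1,0],
  ],
  roll=[0,0,0,0,0],
  claw=[7,7,7,7,7],
)

```text
clock: 9.15
eef_pos: [0.5297, -0.2113, 0.1554]
tcp_rot: [-2.273, -2.168, 0.0]
wrist_force: [1.2, 0.5, -1.1]
gripper_width: 0.824
grasp_force: 0.0
```

>>> play_rows(
  translation=[
    [-3.4,0,0],
    [0,0,0],
    [0,0,0],
    [0,0,0],
    [0,0,0],
  ],
  roll=[0,-6.4,-6.4,-6.4,-6.4],
  claw=[7,7,7,7,7],
)

```text
clock: 9.57
eef_pos: [0.5283, -0.2438, 0.1553]
tcp_rot: [-1.73, -2.622, 0.0]
wrist_force: [-0.0, 0.2, -0.6]
gripper_width: 0.818
grasp_force: 0.0
```

>>> play_rows(
  translation=[
    [0,0,0],
    [0,0,0],
    [0,0,0],
    [0,0,0],
    [0,0,0],
  ],
  roll=[-6.4,-6.4,0,0,0],
  claw=[7,7,7,7,7],
)

```text
clock: 9.98
eef_pos: [0.5286, -0.2435, 0.1554]
tcp_rot: [-1.439, -2.793, 0.0]
wrist_force: [0.5, 0.3, 0.5]
gripper_width: 0.818
grasp_force: 0.0
```

```bash
cat >> h.py <<'E'
def cap(x,c):
    hue={"yellow":[(20,30)],"red":[(0,6),(174,180)],"green":[(50,80)],"blue":[(108,125)]}[c]
    P=cloud(x);h=cv2.cvtColor(x["frame"],cv2.COLOR_RGB2HSV)
    m=(h[...,1]>120)&(h[...,2]>40)&np.any([(h[...,0]>=a)&(h[...,0]<=b) for a,b in hue],0)&(P[...,2]>.06)&(P[...,2]<.08)
    n,l,st,_=cv2.connectedComponentsWithStats(m.astype(np.uint8));i=1+st[1:,4].argmax();q=P[l==i]
    q=q[q[:,2]>np.percentile(q[:,2],90)-.003]
    cc,r=cv2.minEnclosingCircle(q[:,:2].astype(np.float32));print(c,st[i],np.round(cc,4),"r",round(r,4),"z",np.median(q[:,2]).round(4))
E
python3 - <<'E'
from workcell import *
from h import *
go(observe(),.5285,-.244,.058)
s=snapshot("wrist");cap(s,"red")
E
```

```text
at [ 0.5286 -0.2435  0.1554] yhead 35.48 delta cm [-0.03 -0.04  9.74]
red [ 234  181   45   48 1678] [ 0.5296 -0.2436] r 0.0146 z 0.0723
```

>>> play_rows(
  translation=[
    [0,0,2],
    [0,0,2],
    [0,0,2],
    [0,0,2],
    [0,0,1.7],
  ],
  roll=[0,0,0,0,0],
  claw=[7,7,7,7,7],
)

```text
clock: 10.45
eef_pos: [0.5285, -0.2435, 0.0571]
tcp_rot: [-1.437, -2.793, -0.0]
wrist_force: [-0.5, -0.4, -0.5]
gripper_width: 0.82
grasp_force: 0.0
```

>>> play_rows(
  translation=[
    [0,0,0],
    [0,0,0],
    [0,0,0],
    [0,0,0],
    [0,0,0],
  ],
  roll=[0,0,0,0,0],
  claw=[4.5,2,2,2,2],
)

```text
clock: 10.87
eef_pos: [0.5293, -0.2439, 0.0594]
tcp_rot: [1.433, 2.794, -0.0]
wrist_force: [-0.1, 0.8, 2.9]
gripper_width: 0.328
grasp_force: 29.7
```

>>> play_rows(
  translation=[
    [0,0,0],
    [0,0,0],
    [0,0,-1],
    [0,0,-2],
    [0,0,-2],
  ],
  roll=[0,0,0,0,0],
  claw=[2,2,2,2,2],
)

```text
clock: 11.28
eef_pos: [0.5282, -0.2434, 0.1091]
tcp_rot: [-1.433, -2.794, 0.0]
wrist_force: [0.1, -0.5, -0.2]
gripper_width: 0.328
grasp_force: 29.8
```

>>> play_rows(
  translation=[
    [0,0,-1],
    [0,0,-1],
    [0,0,-1],
    [0,0,-1],
    [0,0,-1],
  ],
  roll=[6.4,6.4,6.4,6.4,6.4],
  claw=[2,2,2,2,2],
)

```text
clock: 11.7
eef_pos: [0.5287, -0.2435, 0.1597]
tcp_rot: [2.155, 2.286, 0.0]
wrist_force: [-0.2, -0.6, -0.5]
gripper_width: 0.326
grasp_force: 29.8
```

>>> play_rows(
  translation=[
    [0,0,0],
    [3.6,-0.1,0],
    [3.6,-0.1,0],
    [3.6,-0.1,0],
    [3.6,-0.1,0],
  ],
  roll=[6.4,0,0,0,0],
  claw=[2,2,2,2,2],
)

```text
clock: 12.12
eef_pos: [0.5312, -0.0983, 0.1592]
tcp_rot: [2.274, 2.167, 0.001]
wrist_force: [1.0, 0.8, -0.8]
gripper_width: 0.331
grasp_force: 29.8
```

>>> play_rows(
  translation=[
    [3.6,-0.1,0],
    [3.6,-0.1,0],
    [3.6,-0.1,0],
    [3.6,-0.1,0],
    [3.6,-0.1,0],
  ],
  roll=[0,0,0,0,0],
  claw=[2,2,2,2,2],
)

```text
clock: 12.53
eef_pos: [0.5347, 0.0822, 0.1593]
tcp_rot: [2.273, 2.168, 0.001]
wrist_force: [0.4, 0.7, -1.0]
gripper_width: 0.335
grasp_force: 29.8
```

>>> play_rows(
  translation=[
    [3.6,-0.1,0],
    [3.6,-0.1,0],
    [3.6,-0.1,0],
    [0,0,0],
    [0,0,0],
  ],
  roll=[0,0,0,0,0],
  claw=[2,2,2,2,2],
)

```text
clock: 12.95
eef_pos: [0.5368, 0.1903, 0.159]
tcp_rot: [2.27, 2.172, 0.001]
wrist_force: [0.2, -0.3, -0.5]
gripper_width: 0.326
grasp_force: 29.8
```

```bash
python3 - <<'E'
from workcell import *
from h import *
go(observe(),.539,.188,.0565)
E
```

```text
at [0.5368 0.1903 0.159 ] yhead -2.52 delta cm [-0.23  0.22 10.25]
```

>>> play_rows(
  translation=[
    [-0.2,0.2,2.5],
    [0,0,2.5],
    [0,0,2.5],
    [0,0,1.7],
    [0,0,0.8],
  ],
  roll=[0,0,0,0,0],
  claw=[2,2,2,2,2],
)

```text
clock: 13.37
eef_pos: [0.5378, 0.1849, 0.0566]
tcp_rot: [-2.273, -2.166, 0.004]
wrist_force: [-1.3, 0.3, -1.3]
gripper_width: 0.326
grasp_force: 29.9
```

>>> play_rows(
  translation=[
    [0,0,0.2],
    [0,0,0.15],
    [0,0,0],
    [0,0,0],
    [0,0,0],
  ],
  roll=[0,0,0,0,0],
  claw=[2,2,2,2,2],
)

```text
clock: 13.78
eef_pos: [0.5397, 0.1863, 0.0559]
tcp_rot: [2.273, 2.168, 0.002]
wrist_force: [0.8, 0.6, -1.2]
gripper_width: 0.328
grasp_force: 29.9
```

Not touching yet; I'll lower 0.5 mm at a time.

>>> play_rows(
  translation=[
    [0,0,0.05],
    [0,0,0.05],
    [0,0,0],
    [0,0,0],
    [0,0,0],
  ],
  roll=[0,0,0,0,0],
  claw=[2,2,2,2,2],
)

```text
clock: 14.2
eef_pos: [0.5397, 0.1866, 0.0553]
tcp_rot: [2.272, 2.168, 0.003]
wrist_force: [-3.5, -1.5, 19.7]
gripper_width: 0.333
grasp_force: 31.3
```

>>> play_rows(
  translation=[
    [0,0,-0.1],
    [0,0,0],
    [0,0,0],
    [0,0,0],
    [0,0,0],
  ],
  roll=[0,0,0,0,0],
  claw=[2.6,3.2,4.5,6,7],
)

```text
clock: 14.62
eef_pos: [0.5389, 0.1864, 0.0547]
tcp_rot: [-2.273, -2.169, 0.0]
wrist_force: [0.5, -0.2, -0.6]
gripper_width: 0.786
grasp_force: 0.0
```

>>> play_rows(
  translation=[
    [0,0,0],
    [0,0,-1],
    [0,0,-3],
    [0,0,-3],
    [0,0,-3],
  ],
  roll=[0,0,0,0,0],
  claw=[7,7,7,7,7],
)

```text
clock: 15.03
eef_pos: [0.5386, 0.1863, 0.1563]
tcp_rot: [-2.273, -2.168, 0.001]
wrist_force: [1.1, 1.1, 0.4]
gripper_width: 0.819
grasp_force: 0.0
```

```bash
python3 - <<'E'
from workcell import *
from h import *
go(observe(),.491,-.192,.155)
s=snapshot("wrist");cap(s,"red");cap(s,"yellow")
E
```

```text
at [0.5386 0.1863 0.1563] yhead -2.7 delta cm [-38.01  -2.97   0.15]
red [ 235  179   44   45 1551] [0.5405 0.1874] r 0.0144 z 0.0683
yellow [ 236  258   41   42 1353] [0.5373 0.1299] r 0.0146 z 0.0682
```

Red and yellow both stand with cap tops at 0.068 m, centred in their pockets. Next is green.

>>> play_rows(
  translation=[
    [-3.46,-0.27,0],
    [-3.46,-0.27,0],
    [-3.46,-0.27,0],
    [-3.46,-0.27,0],
    [-3.46,-0.27,0],
  ],
  roll=[0,0,0,0,0],
  claw=[7,7,7,7,7],
)

```text
clock: 15.5
eef_pos: [0.5169, 0.0128, 0.1556]
tcp_rot: [2.272, 2.169, 0.001]
wrist_force: [0.8, -0.7, -0.4]
gripper_width: 0.823
grasp_force: 0.0
```

>>> play_rows(
  translation=[
    [-3.46,-0.27,0],
    [-3.46,-0.27,0],
    [-3.46,-0.27,0],
    [-3.46,-0.27,0],
    [-3.46,-0.27,0],
  ],
  roll=[0,0,0,0,0],
  claw=[7,7,7,7,7],
)

```text
clock: 15.92
eef_pos: [0.4952, -0.1596, 0.1555]
tcp_rot: [2.273, 2.168, 0.0]
wrist_force: [1.2, 0.7, -0.1]
gripper_width: 0.821
grasp_force: 0.0
```

>>> play_rows(
  translation=[
    [-3.46,-0.27,0],
    [0,0,0],
    [0,0,0],
    [0,0,0],
    [0,0,0],
  ],
  roll=[0,-6.4,-6.4,-6.4,-6.4],
  claw=[7,7,7,7,7],
)

```text
clock: 16.33
eef_pos: [0.4913, -0.1928, 0.1554]
tcp_rot: [1.73, 2.622, 0.0]
wrist_force: [0.4, 0.1, -0.2]
gripper_width: 0.821
grasp_force: 0.0
```

>>> play_rows(
  translation=[
    [0,0,0],
    [0,0,0],
    [0,0,0],
    [0,0,0],
    [0,0,0],
  ],
  roll=[-6.4,-6.4,0,0,0],
  claw=[7,7,7,7,7],
)

```text
clock: 16.75
eef_pos: [0.4914, -0.1924, 0.1551]
tcp_rot: [1.439, 2.792, 0.0]
wrist_force: [-0.5, 0.7, 0.4]
gripper_width: 0.818
grasp_force: 0.0
```

```bash
python3 - <<'E'
from workcell import *
from h import *
go(observe(),.491,-.192,.058)
s=snapshot("wrist");cap(s,"green");cap(s,"blue")
E
```

```text
at [ 0.4914 -0.1924  0.1551] yhead 35.48 delta cm [ 0.06 -0.01  9.71]
green [ 234  180   45   47 1698] [ 0.4916 -0.1915] r 0.0147 z 0.0722
blue [ 237   97   49   50 1885] [ 0.4641 -0.1474] r 0.0144 z 0.0723
```

>>> play_rows(
  translation=[
    [0.05,0,2],
    [0,0,2],
    [0,0,2],
    [0,0,2],
    [0,0,1.7],
  ],
  roll=[0,0,0,0,0],
  claw=[7,7,7,7,7],
)

```text
clock: 17.22
eef_pos: [0.4909, -0.1919, 0.0567]
tcp_rot: [-1.437, -2.793, 0.0]
wrist_force: [-0.9, 0.2, 0.1]
gripper_width: 0.822
grasp_force: 0.0
```

>>> play_rows(
  translation=[
    [0,0,0],
    [0,0,0],
    [0,0,0],
    [0,0,0],
    [0,0,0],
  ],
  roll=[0,0,0,0,0],
  claw=[4.5,2,2,2,2],
)

```text
clock: 17.63
eef_pos: [0.4917, -0.1923, 0.0589]
tcp_rot: [1.433, 2.794, 0.0]
wrist_force: [0.4, -0.2, 3.4]
gripper_width: 0.329
grasp_force: 29.7
```

>>> play_rows(
  translation=[
    [0,0,0],
    [0,0,0],
    [0,0,-1],
    [0,0,-2],
    [0,0,-2],
  ],
  roll=[0,0,0,0,0],
  claw=[2,2,2,2,2],
)

```text
clock: 18.05
eef_pos: [0.4906, -0.1917, 0.1087]
tcp_rot: [-1.433, -2.794, 0.0]
wrist_force: [-0.5, -0.6, -1.3]
gripper_width: 0.33
grasp_force: 29.8
```

>>> play_rows(
  translation=[
    [0,0,-1],
    [0,0,-1],
    [0,0,-1],
    [0,0,-1],
    [0,0,-1],
  ],
  roll=[6.4,6.4,6.4,6.4,6.4],
  claw=[2,2,2,2,2],
)

```text
clock: 18.47
eef_pos: [0.491, -0.192, 0.1593]
tcp_rot: [2.155, 2.285, 0.0]
wrist_force: [0.1, -0.2, -1.8]
gripper_width: 0.328
grasp_force: 29.8
```

>>> play_rows(
  translation=[
    [0,0,0],
    [3.65,0.25,0],
    [3.65,0.25,0],
    [3.65,0.25,0],
    [3.65,0.25,0],
  ],
  roll=[6.4,0,0,0,0],
  claw=[2,2,2,2,2],
)

```text
clock: 18.88
eef_pos: [0.5078, -0.0453, 0.1588]
tcp_rot: [2.274, 2.167, 0.001]
wrist_force: [0.8, -0.8, -0.7]
gripper_width: 0.326
grasp_force: 29.8
```

>>> play_rows(
  translation=[
    [3.65,0.25,0],
    [3.65,0.25,0],
    [3.65,0.25,0],
    [3.65,0.25,0],
    [3.65,0.25,0],
  ],
  roll=[0,0,0,0,0],
  claw=[2,2,2,2,2],
)

```text
clock: 19.3
eef_pos: [0.5289, 0.137, 0.1588]
tcp_rot: [2.273, 2.168, 0.001]
wrist_force: [0.5, 0.2, -1.7]
gripper_width: 0.33
grasp_force: 29.8
```

>>> play_rows(
  translation=[
    [3.65,0.25,0],
    [3.65,0.25,0],
    [3.65,0.25,0],
    [0,0,0],
    [0,0,0],
  ],
  roll=[0,0,0,0,0],
  claw=[2,2,2,2,2],
)

```text
clock: 19.72
eef_pos: [0.5415, 0.246, 0.1585]
tcp_rot: [2.27, 2.172, 0.001]
wrist_force: [-0.4, -0.1, -0.8]
gripper_width: 0.331
grasp_force: 29.8
```

```bash
python3 - <<'E'
from workcell import *
from h import *
go(observe(),.542,.2457,.0565)
E
```

```text
at [0.5415 0.246  0.1585] yhead -2.53 delta cm [-0.03  0.05 10.2 ]
```

>>> play_rows(
  translation=[
    [0,0.05,2.5],
    [0,0,2.5],
    [0,0,2.5],
    [0,0,1.7],
    [0,0,0.8],
  ],
  roll=[0,0,0,0,0],
  claw=[2,2,2,2,2],
)

```text
clock: 20.13
eef_pos: [0.5409, 0.2424, 0.0562]
tcp_rot: [-2.273, -2.167, 0.005]
wrist_force: [0.1, -1.1, -0.4]
gripper_width: 0.33
grasp_force: 29.8
```

>>> play_rows(
  translation=[
    [0,0,0.2],
    [0,0,0.15],
    [0,0,0.05],
    [0,0,0],
    [0,0,0],
  ],
  roll=[0,0,0,0,0],
  claw=[2,2,2,2,2],
)

```text
clock: 20.55
eef_pos: [0.5429, 0.2442, 0.0549]
tcp_rot: [2.273, 2.168, 0.003]
wrist_force: [1.5, 0.6, 3.1]
gripper_width: 0.33
grasp_force: 30.0
```

Light contact at 3 N. I'll release.

>>> play_rows(
  translation=[
    [0,0,0],
    [0,0,0],
    [0,0,0],
    [0,0,0],
    [0,0,0],
  ],
  roll=[0,0,0,0,0],
  claw=[2.6,3.2,4.5,6,7],
)

```text
clock: 20.97
eef_pos: [0.5421, 0.2441, 0.0538]
tcp_rot: [-2.273, -2.169, 0.0]
wrist_force: [-0.1, -0.2, -0.5]
gripper_width: 0.791
grasp_force: 0.0
```

>>> play_rows(
  translation=[
    [0,0,0],
    [0,0,-1],
    [0,0,-3],
    [0,0,-3],
    [0,0,-3],
  ],
  roll=[0,0,0,0,0],
  claw=[7,7,7,7,7],
)

```text
clock: 21.38
eef_pos: [0.5418, 0.2439, 0.1554]
tcp_rot: [-2.273, -2.168, 0.001]
wrist_force: [0.1, 0.2, 0.3]
gripper_width: 0.819
grasp_force: 0.0
```

```bash
python3 - <<'E'
from workcell import *
from h import *
go(observe(),.4635,-.1478,.155)
s=snapshot("wrist");cap(s,"green");cap(s,"red")
E
```

```text
at [0.5418 0.2439 0.1554] yhead -2.7 delta cm [-39.5   -5.98   0.05]
green [ 236  179   44   45 1565] [0.5441 0.2454] r 0.0145 z 0.0682
red [ 236  259   41   42 1376] [0.5408 0.1875] r 0.0149 z 0.0682
```

>>> play_rows(
  translation=[
    [-3.6,-0.54,0],
    [-3.6,-0.54,0],
    [-3.6,-0.54,0],
    [-3.6,-0.54,0],
    [-3.6,-0.54,0],
  ],
  roll=[0,0,0,0,0],
  claw=[7,7,7,7,7],
)

```text
clock: 21.85
eef_pos: [0.5061, 0.0642, 0.1544]
tcp_rot: [2.272, 2.169, 0.001]
wrist_force: [0.2, -0.1, -0.3]
gripper_width: 0.82
grasp_force: 0.0
```

>>> play_rows(
  translation=[
    [-3.6,-0.54,0],
    [-3.6,-0.54,0],
    [-3.6,-0.54,0],
    [-3.6,-0.54,0],
    [-3.6,-0.54,0],
  ],
  roll=[0,0,0,0,0],
  claw=[7,7,7,7,7],
)

```text
clock: 22.27
eef_pos: [0.4707, -0.1146, 0.1544]
tcp_rot: [2.273, 2.168, 0.001]
wrist_force: [0.0, 0.4, -0.3]
gripper_width: 0.821
grasp_force: 0.0
```

>>> play_rows(
  translation=[
    [-3.5,-0.54,0],
    [0,0,0],
    [0,0,0],
    [0,0,0],
    [0,0,0],
  ],
  roll=[0,-6.4,-6.4,-6.4,-6.4],
  claw=[7,7,7,7,7],
)

```text
clock: 22.68
eef_pos: [0.4642, -0.1481, 0.1543]
tcp_rot: [1.73, 2.622, 0.0]
wrist_force: [0.2, 0.6, 0.1]
gripper_width: 0.823
grasp_force: 0.0
```

>>> play_rows(
  translation=[
    [0,0,0],
    [0,0,0],
    [0,0,0],
    [0,0,0],
    [0,0,0],
  ],
  roll=[-6.4,-6.4,0,0,0],
  claw=[7,7,7,7,7],
)

```text
clock: 23.1
eef_pos: [0.4643, -0.1477, 0.1541]
tcp_rot: [1.439, 2.792, -0.0]
wrist_force: [0.2, -0.3, 0.1]
gripper_width: 0.821
grasp_force: 0.0
```

```bash
python3 - <<'E'
from workcell import *
from h import *
go(observe(),.4635,-.1478,.058)
s=snapshot("wrist");cap(s,"blue");cv2.imwrite("pics/w4.png",s["frame"][...,::-1])
E
```

```text
at [ 0.4643 -0.1477  0.1541] yhead 35.48 delta cm [ 0.04 -0.07  9.61]
blue [ 232  180   46   48 1699] [ 0.464  -0.1474] r 0.0146 z 0.0722
```

View pics/w4.png

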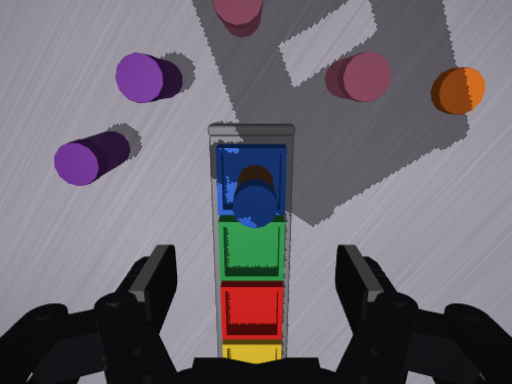

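The wrist view shows the blue cap centred at (255,204), with the purple and pink jars well clear of the jaws. I'll grasp it.

>>> play_rows(
  translation=[
    [0,0,2],
    [0,0,2],
    [0,0,2],
    [0,0,2],
    [0,0,1.6],
  ],
  roll=[0,0,0,0,0],
  claw=[7,7,7,7,7],
)

```text
clock: 23.57
eef_pos: [0.464, -0.1476, 0.0566]
tcp_rot: [-1.437, -2.793, 0.0]
wrist_force: [0.4, 0.4, 0.5]
gripper_width: 0.816
grasp_force: 0.0
```

>>> play_rows(
  translation=[
    [0,0,0],
    [0,0,0],
    [0,0,0],
    [0,0,0],
    [0,0,0],
  ],
  roll=[0,0,0,0,0],
  claw=[4.5,2,2,2,2],
)

```text
clock: 23.98
eef_pos: [0.4648, -0.1479, 0.0588]
tcp_rot: [1.433, 2.794, 0.0]
wrist_force: [0.3, -0.7, 1.3]
gripper_width: 0.328
grasp_force: 29.6
```

>>> play_rows(
  translation=[
    [0,0,0],
    [0,0,0],
    [0,0,-1],
    [0,0,-2],
    [0,0,-2],
  ],
  roll=[0,0,0,0,0],
  claw=[2,2,2,2,2],
)

```text
clock: 24.4
eef_pos: [0.4637, -0.1475, 0.1087]
tcp_rot: [-1.433, -2.794, 0.0]
wrist_force: [0.4, 0.2, -0.7]
gripper_width: 0.33
grasp_force: 29.9
```

>>> play_rows(
  translation=[
    [0,0,-1],
    [0,0,-1],
    [0,0,-1],
    [0,0,-1],
    [0,0,-1],
  ],
  roll=[6.4,6.4,6.4,6.4,6.4],
  claw=[2,2,2,2,2],
)

```text
clock: 24.82
eef_pos: [0.4641, -0.1476, 0.1592]
tcp_rot: [2.155, 2.286, 0.0]
wrist_force: [-0.0, -0.1, -0.8]
gripper_width: 0.327
grasp_force: 29.9
```

>>> play_rows(
  translation=[
    [0,0,0],
    [3.77,0.48,0],
    [3.77,0.48,0],
    [3.77,0.48,0],
    [3.77,0.48,0],
  ],
  roll=[6.4,0,0,0,0],
  claw=[2,2,2,2,2],
)

```text
clock: 25.23
eef_pos: [0.4905, 0.0035, 0.1587]
tcp_rot: [2.274, 2.167, 0.001]
wrist_force: [1.1, -0.5, -2.3]
gripper_width: 0.325
grasp_force: 29.9
```

>>> play_rows(
  translation=[
    [3.77,0.48,0],
    [3.77,0.48,0],
    [3.77,0.48,0],
    [3.77,0.48,0],
    [3.77,0.48,0],
  ],
  roll=[0,0,0,0,0],
  claw=[2,2,2,2,2],
)

```text
clock: 25.65
eef_pos: [0.5232, 0.1913, 0.1588]
tcp_rot: [2.273, 2.168, 0.001]
wrist_force: [1.2, -0.7, -0.9]
gripper_width: 0.332
grasp_force: 29.9
```

>>> play_rows(
  translation=[
    [3.77,0.48,0],
    [3.77,0.48,0],
    [3.77,0.48,0],
    [0,0,0],
    [0,0,0],
  ],
  roll=[0,0,0,0,0],
  claw=[2,2,2,2,2],
)

```text
clock: 26.07
eef_pos: [0.5429, 0.3034, 0.1583]
tcp_rot: [2.27, 2.172, 0.001]
wrist_force: [0.0, -0.4, -0.4]
gripper_width: 0.329
grasp_force: 29.9
```

```bash
python3 - <<'E'
from workcell import *
from h import *
go(observe(),.5446,.3036,.0555)
E
```

```text
at [0.5429 0.3034 0.1583] yhead -2.54 delta cm [ 0.02  0.17 10.28]
```

>>> play_rows(
  translation=[
    [0,0.15,2.5],
    [0,0,2.5],
    [0,0,2.5],
    [0,0,1.7],
    [0,0,0.8],
  ],
  roll=[0,0,0,0,0],
  claw=[2,2,2,2,2],
)

```text
clock: 26.48
eef_pos: [0.5432, 0.2996, 0.056]
tcp_rot: [-2.274, -2.167, 0.005]
wrist_force: [-0.1, -1.3, -1.0]
gripper_width: 0.325
grasp_force: 29.9
```

>>> play_rows(
  translation=[
    [0,0,0.2],
    [0,0,0.15],
    [0,0,0.05],
    [0,0,0],
    [0,0,0],
  ],
  roll=[0,0,0,0,0],
  claw=[2,2,2,2,2],
)

```text
clock: 26.9
eef_pos: [0.5451, 0.3017, 0.0549]
tcp_rot: [2.273, 2.168, 0.002]
wrist_force: [0.1, 0.1, -0.3]
gripper_width: 0.325
grasp_force: 30.1
```

>>> play_rows(
  translation=[
    [0,0,0.05],
    [0,0,0],
    [0,0,0],
    [0,0,0],
    [0,0,0],
  ],
  roll=[0,0,0,0,0],
  claw=[2,2,2,2,2],
)

```text
clock: 27.32
eef_pos: [0.5451, 0.3018, 0.0546]
tcp_rot: [2.273, 2.168, 0.003]
wrist_force: [-2.8, -0.6, 11.5]
gripper_width: 0.328
grasp_force: 31.0
```

Contact at 11.5 N. I'll release, lift clear and check.

>>> play_rows(
  translation=[
    [0,0,0],
    [0,0,0],
    [0,0,0],
    [0,0,0],
    [0,0,0],
  ],
  roll=[0,0,0,0,0],
  claw=[2.6,3.2,4.5,6,7],
)

```text
clock: 27.73
eef_pos: [0.5446, 0.3015, 0.0534]
tcp_rot: [2.273, 2.169, 0.0]
wrist_force: [-1.0, 0.3, -0.2]
gripper_width: 0.789
grasp_force: 0.0
```

>>> play_rows(
  translation=[
    [0,0,0],
    [0,0,-1],
    [0,0,-3],
    [0,0,-3],
    [0,0,-3],
  ],
  roll=[0,0,0,0,0],
  claw=[7,7,7,7,7],
)

```text
clock: 28.15
eef_pos: [0.5442, 0.3013, 0.1548]
tcp_rot: [-2.273, -2.168, 0.001]
wrist_force: [-0.1, 0.7, 0.4]
gripper_width: 0.819
grasp_force: 0.0
```

>>> play_rows(
  translation=[
    [0,0,-3],
    [0,0,-3],
    [0,0,-2],
    [0,0,0],
    [0,0,0],
  ],
  roll=[0,0,0,0,0],
  claw=[7,7,7,7,7],
)

```text
clock: 28.57
eef_pos: [0.5451, 0.3017, 0.2352]
tcp_rot: [2.272, 2.168, 0.004]
wrist_force: [-0.4, -0.2, 0.7]
gripper_width: 0.817
grasp_force: 0.0
```

```bash
python3 - <<'E'
from workcell import *
from h import *
s=snapshot("wrist");t=snapshot("scene");print(observe()["clock"],observe()["qvel"].round(3))
for c in("blue","green","red","yellow"):cap(s,c)
e=t["frame"][110:230,260:380]
cv2.imwrite("pics/w5.png",np.hstack([cv2.resize(s["frame"],(400,300)),cv2.resize(e,(300,300),interpolation=2)])[...,::-1])
E
```

```text
28.6667 [-0.     0.017  0.007  0.001 -0.002 -0.   ]
blue [238 155  33  34 875] [0.5459 0.3036] r 0.0144 z 0.0683
green [240 217  32  32 788] [0.5439 0.2455] r 0.0145 z 0.0682
red [240 272  30  31 715] [0.5402 0.1876] r 0.0148 z 0.0682
yellow [241 323  28  28 641] [0.5375 0.13  ] r 0.0149 z 0.0681
```

View pics/w5.png

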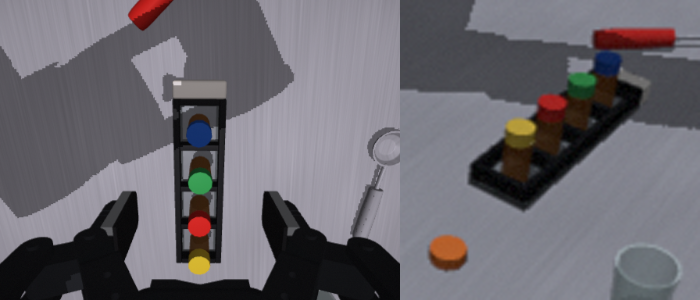

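All four jars stand upright in their pockets: blue nearest the white end, at (199,133) in the wrist half, then green, red and yellow. Every cap top is at 0.068 m.

```bash
python3 -c "
from workcell import *
print(hand_in())"
```

```text
the job is handed in; nothing more can be done
None
```

Job handed in at about 29 s: all four jars stand upright and released in the tray pockets, in reversed order (from the tray's white end: blue, green, red, yellow).

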